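# Put the weaver's gauge board back in its case

### The arm

A 7-joint arm with a two-finger parallel gripper is mounted at the origin on the work surface. World frame = base frame: x ahead of the robot, y to its left, z up, the work surface at z = 0. Lengths are in m, angles in rad, forces in N, time in s.
With the tool pointing down it reaches from about 0.4 to 0.925 m from the base axis. Payload 5.6 kg.
Tool frame: the origin (TCP) lies at the very end of the fingers, on their centre line; the grasp point (between the pads) lies 19 mm behind it; z points along the fingers, y is the line along which they close (so a half turn about z gives the same grasp; the last joint's range is limited). The gripper opens to 85 mm and grips with 20 to 120 N. Pads are 22 mm wide; open, the fingers measure 114 mm over their backs; the gripper's body (76 mm by 85 mm) begins 54 mm behind the grasp point. The pads swing forward as they close: fully open they stand 13 mm farther back than shut.
Start: joints at [1.161, 0.468, -0.012, 1.603, 0.006, 1.071, -0.056], TCP at [0.233, -0.607, 0.231] pointing down, gripper open.
Joint ranges: [-2.53, 2.53], [-0.31, 2.02], [-1.57, 1.55], [0.28, 2.44], [-1.29, 4.43], [0.15, 1.84], [-2.92, 2.92]. Speed limits (rad/s): [2.57, 2.57, 3.14, 3.14, 3.14, 3.14, 3.14].

### API

Orientations are given as a unit quaternion [x, y, z, w].
In Python, from bench import r gives the robot as it stands.
- The arm moves only by the shell command python3 -m creep 'ROWS' [OPENING] [FORCE]. ROWS is JSON, a list of rows, each a list of 2 entries, a list of its own where there are three numbers: the shift along the tool's x, y, z in mm, then the turn about the tool's z in rad. In form: [[[dx, dy, dz], spin], ...]. A call has 1 to 12 rows; each row shifts and turns the commanded pose from where the row before left it, along the tool's axes as they then stand; what a row does not reach is not made up. A row lasts 1/10 s, in which the tool goes at most 50 mm and 8.59 degrees, less where a joint would pass 70% of its speed; a pose out of reach is approached as far as the arm can. A call with a gripper value outside its range is refused whole. OPENING is the finger opening in mm, from 0 to 85.4, set as the call begins (- or left out, the last holds). The fingers move at their own pace and stop on an object; FORCE is the grip in N (left out, the last holds). Time passes only in rows, so rows that do not move let the fingers close. It gives the time, the measured TCP pose, the force, the opening and the grip force at its end, in the units of the state.
- r.get_obs(): the state, without advancing time (a new reading comes with each control period).
- r.read_camera(name): name is "scene" or "top"; returns a dict with "image" (480x640x3 uint8, red, green, blue), "fx", "fy", "cx", "cy" (pixels), "distortion" ([k1, k2, p1, p2, k3] as OpenCV has them; the pictures are not rectified), "rvec" (rotation vector, rad) and "tvec" (3), from world to camera coordinates, as OpenCV has them. Camera axes: x right, y down, z forward; pixel columns grow to the right and rows downward; lengths in m; the calibration is good to about 2 mm. A picture is of the moment at which its call begins. There is no depth.
- r.sign_off(): hands the job in; it is judged then, once.
The state is a dict: "time": time; "joint_positions": joint angles; "qd": joint speeds; "joint_efforts": joint torques, N m; "tcp_pos": TCP position; "orientation": TCP orientation; "wrist_force": force on the tool from outside, world axes, zero at the start; "moment": the same for the moment, N m; "finger_gap": finger opening in m; "gripper_force": force on a finger pad.
Only numpy, scipy, OpenCV 4.12 (cv2) and the standard library are available. Lean on these libraries where they do the work, as an engineer would, in place of code of your own. Each camera call takes 0.05 s, during which the arm holds its last target. There are 200 camera calls.

### The job

Press the button on top of the gauge case and let the flap over its mouth spring open by itself, without touching the flap. Then slide the gauge board, cut-cornered nose first, straight into the case until it is fully home against the back, and leave it there with the flap still open and the things around it where they were.

Things in the scene. Friction and masses are not known exactly. Their poses are not given: they have to be found in the camera images.
- case: Flat wooden case fixed to the bench, 122 long, 92 wide, 22 high (mm), dark sides, pale roof, no floor (the board slides on the bench). Origin: middle of its mouth, at bench level; +x points into the case, the way the board goes in; z up. Cavity 68 wide, 17 high, 110 deep, from x = 0 to the back stop at x = 110.
- cheeks (a point): Middle of the outer ends of the two fixed guide cheeks before the mouth, at bench level, 66 before the mouth on the centre line; axes as the case's. Cheeks 14 high, 10 thick; inner faces 120 apart here, narrowing to 70 apart 26 before the mouth.
- flap (a joint): Opening angle (rad) of the pale flap, 72 wide, 4 thick, 21 high, over the case's mouth; level hinge along its top edge, 25 above the bench. 0 = shut, held by a catch; when released a spring swings it outward (to the case's -x), up and over in about half a second, to rest near 3.4, leaning back over the roof, its edge at most 50 above the bench. It stays open.
- latch_top (a point): Centre of the top of the round steel push button, 24 in diameter, standing on the case's roof 70 behind the mouth on the centre line; its top is 34 above the bench when not pressed.
- latch (a joint): How far the push button is pressed straight down (m): 0 = up, 0.007 = fully down. The flap is released at about 0.004; fully down takes about 5 to 6 N. It springs back up.
- board_center (a point): Centre, 7 above the bench, of the loose plywood gauge board, 150 long, 64 wide, 14 thick, about 85 g, flat on the bench before the case. x runs along it to the nose (x = +75, its corners cut off by 10), z up; square rear end at x = -75, dark round mark near it. Fully home, the nose meets the back stop and the rear stands 40 out of the mouth: centre at x = 35, y = 0 of the case.
- basket_a: Bystander: round open basket, 120 across, 62 high; origin under its centre. Leave it alone.
- basket_b: Bystander: another such basket beyond the back of the case. Leave it alone.
- jar: Bystander: small glass jar, 60 across, 85 high; origin under its centre. Leave it alone.
- awl: Bystander: awl with a dark wooden handle, about 150 long, lying on the bench; origin under it. Leave it alone.
Things that resemble listed ones, but are neither listed nor needed, are in the scene too. Of the things like the part that bears board_center, leave any that is grey; of the rest the smaller one is meant. Several things look just like the case: the one meant starts farthest to the robot's left.

How it is judged:
By the outcome, as a careful person would: the job done as asked, in the order asked, and still so for the second after the job is handed in, with the robot touching nothing.
It also fails if it takes over 72 s, if anything falls off the work surface, if the arm or the gripper's body presses on something with over 40 N, if the wrist force passes 120 N, or if a joint passes its speed limit or range.

## Working session

There is one attempt and no reset: what is moved stays moved. The work goes in short steps, Python scripts to look and compute and a shell command to move; the robot and the scene stay as the last step left them, time stands still between calls to the robot, and variables do not carry over. Pictures are saved under pics/ and viewed, at most 10 in all, crops included, and the job is handed in when it is done.

```bash
mkdir -p pics; cat > h.py <<'E'
import cv2,numpy as np
from bench import r
def cam(n):
    c=r.read_camera(n); K=np.array([[c['fx'],0,c['cx']],[0,c['fy'],c['cy']],[0,0,1.]]); return c['image'],K,np.array(c['distortion'],float),np.array(c['rvec'],float),np.array(c['tvec'],float)
def ray(px,z,C):
    _,K,d,rv,t=C; u=cv2.undistortPoints(np.array(px,float).reshape(-1,1,2),K,d).reshape(-1,2)
    R=cv2.Rodrigues(rv)[0]; o=-R.T@t.ravel(); D=np.c_[u,np.ones(len(u))]@R
    return o+D*((z-o[2])/D[:,2])[:,None]
def proj(P,C):
    return cv2.projectPoints(np.array(P,float).reshape(-1,1,3),C[3],C[4],C[1],C[2])[0].reshape(-1,2)
E
python3 - <<'E'
from h import *
for n in('top','scene'):
    C=cam(n); cv2.imwrite(f'pics/{n}0.png',C[0][:,:,::-1]); R=cv2.Rodrigues(C[3])[0]; print(n,-R.T@C[4].ravel(),C[1][0,0])
o=r.get_obs();print({k:np.round(v,3) for k,v in o.items()})
E
```

```text
top [ 0.46864942 -0.10497213  1.21714843] 487.6292910232515
scene [ 1.40034809 -0.46458731  0.66160372] 507.26477101480816
{'time': np.float64(0.1), 'joint_positions': array([ 1.161,  0.468, -0.012,  1.604,  0.006,  1.071, -0.056]), 'qd': array([ 0.001, -0.002, -0.002, -0.001, -0.001, -0.003, -0.001]), 'joint_efforts': array([ 1.0000e-03, -5.3352e+01,  2.2000e-02, -2.5197e+01,  1.2000e-02,
        4.0000e-03, -0.0000e+00]), 'tcp_pos': array([ 0.233, -0.606,  0.23 ]), 'orientation': array([ 0.983,  0.182, -0.   , -0.001]), 'wrist_force': array([-0.543,  0.55 , -0.125]), 'moment': array([-0.037, -0.025, -0.043]), 'gripper_force': np.float64(0.0), 'finger_gap': np.float64(0.085)}
```

View pics/top0.png

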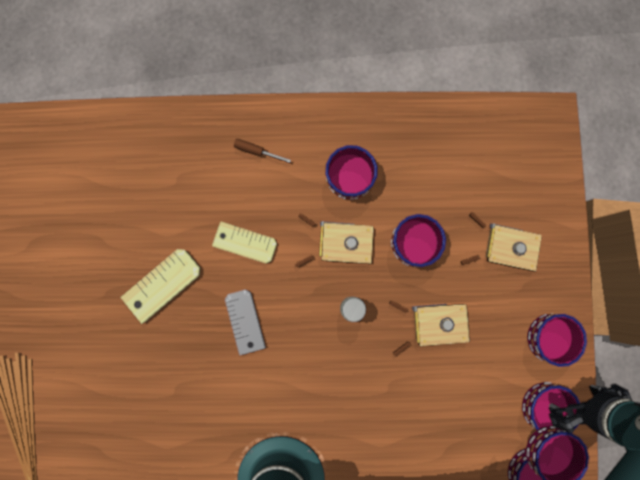

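View pics/scene0.png

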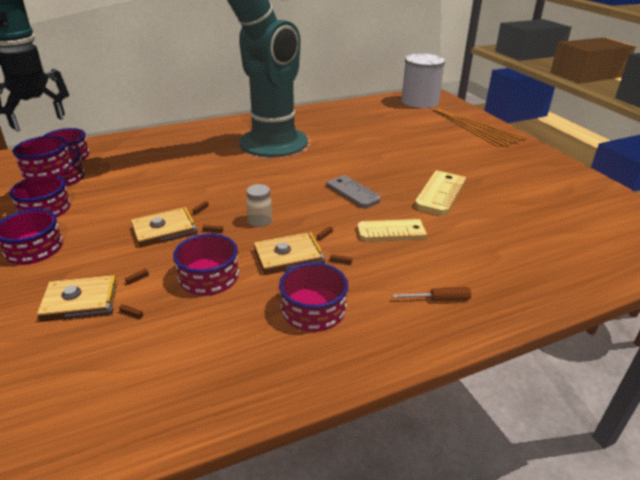

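The top view shows the wanted case (leftmost) at about (347,243) with its button at (351,243) and its mouth on the left. The small yellow board is at (245,242), with its mark at (222,235) and its nose to the right. Basket_a is at (352,172), basket_b at (419,241), the jar at (353,309) and the awl at (262,152). In the scene view, the case is at (288,252), the board at (391,230) and the button at (283,248).

```bash
cat > m.py <<'E'
from h import *
def comp(C,box,lo,hi):
    x0,y0,x1,y1=box; im=cv2.cvtColor(C[0],cv2.COLOR_RGB2HSV); m=np.zeros(im.shape[:2],np.uint8)
    m[y0:y1,x0:x1]=cv2.inRange(im,lo,hi)[y0:y1,x0:x1]
    m=cv2.morphologyEx(m,cv2.MORPH_CLOSE,np.ones((5,5)))
    c=max(cv2.findContours(m,0,1)[0],key=cv2.contourArea)
    return c
def rect(c,z,C):
    P=ray(c.reshape(-1,2),z,C)[:,:2]; b=cv2.minAreaRect((P*1000).astype(np.float32)); return np.round(b[0],1),np.round(b[1],1),round(b[2],2),np.round(cv2.boxPoints(b))
E
python3 - <<'E'
from m import *
C=cam('top'); hsv=cv2.cvtColor(C[0],cv2.COLOR_RGB2HSV)
for p in[(245,250),(335,255),(360,230),(351,243),(320,243),(300,200),(308,220),(305,261),(222,235)]: print(p,hsv[p[1],p[0]])
cv2.imwrite('pics/crop.png',cv2.resize(C[0][190:290,200:390,::-1],None,fx=4.2,fy=4.2,interpolation=cv2.INTER_CUBIC))
print(rect(comp(C,(205,215,285,270),(15,40,150),(45,150,255)),.014,C))
print(rect(comp(C,(312,215,382,270),(12,40,150),(45,165,255)),.022,C))
S=cam('scene')
print(ray([(351,242.5)],.034,C),ray([(283,247)],.034,S))
E
```

```text
(245, 250) [ 30  63 209]
(335, 255) [ 22  98 208]
(360, 230) [ 22  97 207]
(351, 243) [ 30   4 171]
(320, 243) [ 20 138 177]
(300, 200) [ 12 149 157]
(308, 220) [ 11 156 103]
(305, 261) [ 11 161  92]
(222, 235) [140  12  64]
(array([582. ,  82.9]), array([152.9,  69.4]), 71.27, array([[525.,  22.],
       [590.,  -1.],
       [639., 144.],
       [574., 166.]], dtype=float32))
(array([ 576.9, -171.9]), array([121.9, 186. ]), 6.08, array([[ 506.,  -86.],
       [ 526., -271.],
       [ 647., -258.],
       [ 628.,  -73.]], dtype=float32))
[[ 0.57521374 -0.18148614  0.034     ]] [[ 0.5826325  -0.18157106  0.034     ]]
```

View pics/crop.png

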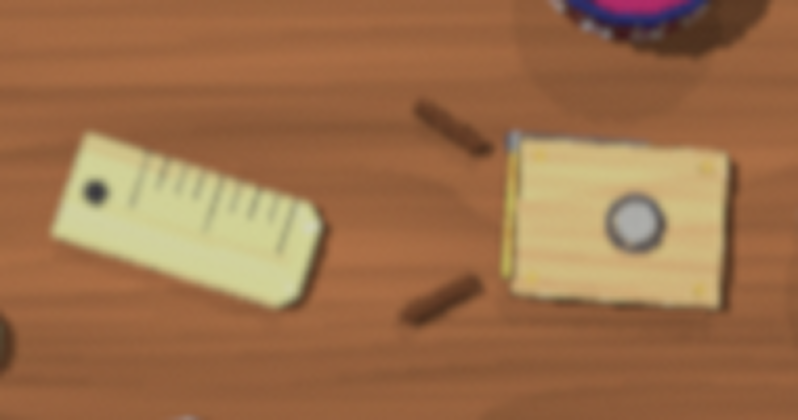

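The crop shows the case's roof corners near (519,138), (730,153), (722,309) and (512,293), with the button top at (635,221). The cheeks run from (420,105) to (488,152) and from (405,320) to (478,283). The board's cut corners are on its right, facing the mouth.

```bash
python3 - <<'E'
from m import *
C=cam('top'); 
hsv=cv2.cvtColor(C[0],cv2.COLOR_RGB2HSV)
def poly(box,lo,hi,z):
    x0,y0,x1,y1=box; m=np.zeros(hsv.shape[:2],np.uint8); m[y0:y1,x0:x1]=cv2.inRange(hsv,lo,hi)[y0:y1,x0:x1]
    m=cv2.morphologyEx(m,cv2.MORPH_CLOSE,np.ones((9,9))); m=cv2.morphologyEx(m,cv2.MORPH_OPEN,np.ones((5,5)))
    c=max(cv2.findContours(m,0,1)[0],key=cv2.contourArea); return rect(c,z,C)
print('board',poly((205,215,285,270),(22,40,150),(45,110,255),.014))
print('roof',poly((312,215,382,270),(15,0,150),(45,122,255),.022))
cr=lambda L:[( (x+.5)/4.2-.5+200,(y+.5)/4.2-.5+190) for x,y in L]
Q=ray(cr([(519,138),(730,153),(722,309),(512,293)]),.022,C)[:,:2]*1000;print('roof hand',Q.round(1),Q.mean(0))
x=((Q[1]+Q[2])-(Q[0]+Q[3]))/2;print(x,np.degrees(np.arctan2(x[1],x[0])))
b=ray(cr([(635,221)]),.034,C)[:,:2]*1000;print('button',b)
print('cheeks',ray(cr([(420,105),(488,152),(405,320),(478,283)]),.014,C).round(4))
Q=ray(cr([(88,132),(53,236),(278,308),(325,222)]),.014,C)[:,:2]*1000;print('board hand',Q.round(1))
S=cam('scene'); im=S[0][170:320,200:480,::-1]
cv2.imwrite('pics/crop2.png',cv2.resize(im,None,fx=2.85,fy=2.85,interpolation=cv2.INTER_CUBIC))
E
```

```text
board (array([581.5,  81.3]), array([149.6,  62.6]), 71.58, array([[528.,  20.],
       [588.,   0.],
       [635., 142.],
       [575., 162.]], dtype=float32))
roof (array([ 576.8, -172. ]), array([122.8,  93.6]), 85.52, array([[ 525., -230.],
       [ 619., -237.],
       [ 628., -114.],
       [ 535., -107.]], dtype=float32))
roof hand [[ 627.2 -114.7]
 [ 616.2 -238.7]
 [ 524.4 -231.5]
 [ 536.  -109. ]] [ 575.93393565 -173.47166307]
[ -11.25120611 -123.30481588] -95.21363572449918
button [[ 575.8627026  -181.03634136]]
cheeks [[ 0.649  -0.0564  0.014 ]
 [ 0.6202 -0.0962  0.014 ]
 [ 0.5216 -0.0459  0.014 ]
 [ 0.5426 -0.0891  0.014 ]]
board hand [[6.363e+02 1.413e+02]
 [5.746e+02 1.619e+02]
 [5.299e+02 2.870e+01]
 [5.802e+02 6.000e-01]]
```

View pics/crop2.png

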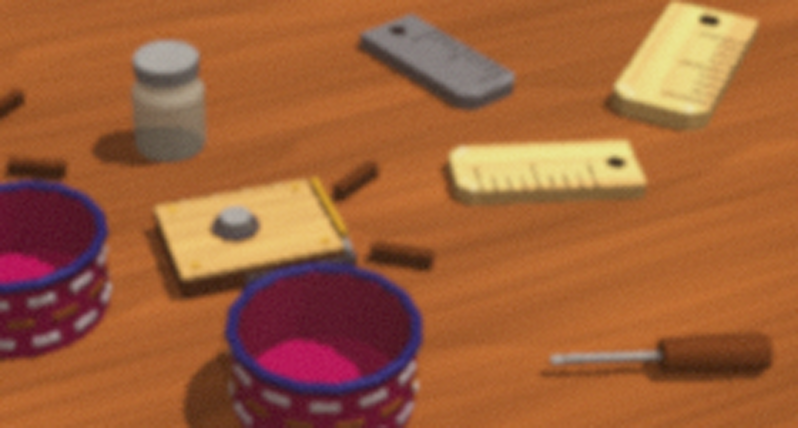

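The scene crop agrees with the layout: the case's flap side faces the board, and the cheeks are at (355,180) and (402,256). Next I'll write a helper that gives tool-axis shifts and move above the button with the fingers closed.

```bash
cat > g.py <<'E'
import sys,numpy as np
from scipy.spatial.transform import Rotation as T
from bench import r
o=r.get_obs(); R=T.from_quat(o['orientation']).as_matrix(); p=np.array(o['tcp_pos'])*1000
# args: x y z(mm) tool-x yaw(deg)
a=[float(v) for v in sys.argv[1:]]
yaw=np.degrees(np.arctan2(R[1,0],R[0,0])); print('pos',p.round(1),'yaw',yaw.round(2),'tilt',R[2].round(4),'F',np.round(o['wrist_force'],1),'gap',o['finger_gap'],'t',o['time'],'j',np.round(o['joint_positions'],2))
if a: print('shift',(R.T@(np.array(a[:3])-p)).round(1),'spin',round(np.radians((yaw-a[3]+180)%360-180),4))
E
python3 g.py 575.8 -181.3 231 85.1
```

```text
pos [ 233.  -606.6  230.9] yaw 21.01 tilt [-1.e-04 -6.e-04 -1.e+00] F [-0.2 -0.2  0.2] gap 0.08532442138894848 t 0.3 j [ 1.16  0.47 -0.01  1.6   0.01  1.07 -0.06]
shift [ 4.725e+02 -2.741e+02  1.000e-01] spin -1.1186
```

```bash
python3 -m creep '[[[20,-12,0],0],[[40,-23,0],0],[[40,-23,0],0],[[40,-23,0],0],[[40,-23,0],0],[[40,-23,0],0],[[40,-23,0],0],[[40,-23,0],0],[[40,-23,0],0],[[40,-23,0],0],[[40,-23,0],0],[[20,-12,0],0]]' 0 30 && python3 -m creep '[[[0,0,0],-0.1],[[0,0,0],-0.1],[[0,0,0],-0.1],[[0,0,0],-0.1],[[0,0,0],-0.1],[[0,0,0],-0.1],[[0,0,0],-0.1],[[0,0,0],-0.1],[[0,0,0],-0.1],[[0,0,0],-0.1],[[0,0,0],-0.12],[[0,0,0],0]]'; python3 g.py 575.8 -181.3 45 85.1
```

```text
time: 1.5
tcp_pos: [0.5553, -0.2072, 0.2315]
orientation: [0.983, 0.185, 0.001, -0.001]
wrist_force: [-0.1, -0.4, -0.0]
finger_gap: 0.0003
gripper_force: 0.0
time: 2.7
tcp_pos: [0.5527, -0.212, 0.2312]
orientation: [0.736, 0.677, 0.0, -0.0]
wrist_force: [-1.1, -0.0, -0.0]
finger_gap: 0.0005
gripper_force: 0.0
pos [ 552.7 -212.   231.2] yaw 85.19 tilt [ 2.e-04 -1.e-04 -1.e+00] F [-1.1 -0.  -0. ] gap 0.0004599134647449619 t 2.7 j [ 0.64  0.41 -0.42  1.73  0.19  1.04  0.07]
shift [ 32.5  20.5 186.2] spin 0.0016
```

```bash
python3 -m creep '[[[16,10,0],0],[[16,10,0],0],[[0,0,30],0],[[0,0,40],0],[[0,0,40],0],[[0,0,40],0],[[0,0,30],0],[[0,0,0],0],[[0,0,0],0]]'; python3 g.py 575.8 -181.3 36 85.1
python3 - <<'E'
from h import *
S=cam('scene');cv2.imwrite('pics/p1.png',cv2.resize(S[0][170:320,200:480,::-1],None,fx=2.85,fy=2.85,interpolation=cv2.INTER_CUBIC))
E
```

```text
time: 3.6
tcp_pos: [0.5756, -0.1816, 0.0516]
orientation: [0.737, 0.676, -0.0, -0.0]
wrist_force: [0.6, -0.9, 1.5]
finger_gap: 0.0001
gripper_force: 0.0
pos [ 575.6 -181.6   51.6] yaw 85.1 tilt [ 1.e-04 -3.e-04 -1.e+00] F [ 0.6 -0.9  1.5] gap 9.349413830264101e-05 t 3.6 j [ 0.51  0.66 -0.35  1.81  0.32  0.73 -0.1 ]
shift [ 0.3  0.2 15.6] spin 0.0
```

View pics/p1.png

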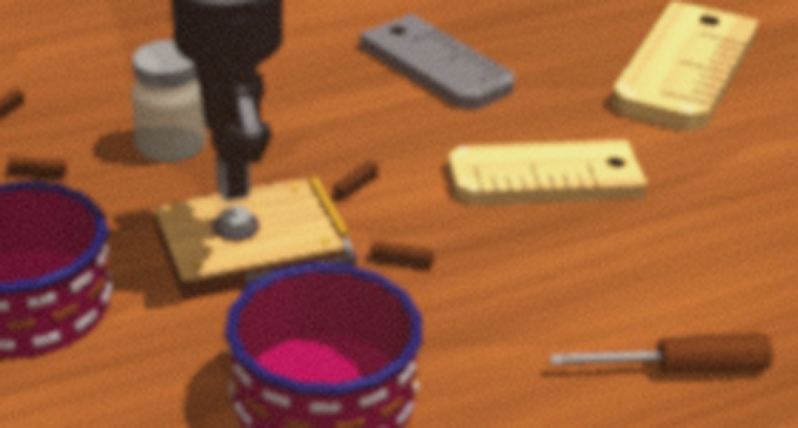

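The closed fingers stand directly over the button at (235,195), with the flap shut and everything else unmoved. Now I'll press gently.

```bash
python3 -m creep '[[[0,0,8],0],[[0,0,7],0],[[0,0,2],0],[[0,0,2],0],[[0,0,2],0],[[0,0,2],0],[[0,0,0],0]]'; python3 g.py
```

```text
time: 4.35
tcp_pos: [0.5753, -0.182, 0.0283]
orientation: [0.736, 0.677, -0.0, 0.0]
wrist_force: [-1.3, -0.6, 4.9]
finger_gap: 0.0001
gripper_force: 2.0
pos [ 575.3 -182.    28.3] yaw 85.17 tilt [-3.e-04 -1.e-04 -1.e+00] F [-1.3 -0.6  4.9] gap 5.319053262260495e-05 t 4.35 j [ 0.5   0.69 -0.34  1.82  0.34  0.69 -0.11]
```

```bash
python3 -m creep '[[[0,0,0],0],[[0,0,0],0],[[0,0,0],0],[[0,0,0],0],[[0,0,-10],0],[[0,0,-30],0],[[0,0,-40],0],[[0,0,-40],0],[[0,0,-20],0],[[0,0,0],0]]' 85; python3 g.py 605 65 170 71.6
python3 - <<'E'
from m import *
S=cam('scene');cv2.imwrite('pics/p2.png',cv2.resize(S[0][170:320,200:480,::-1],None,fx=2.85,fy=2.85,interpolation=cv2.INTER_CUBIC))
E
```

```text
time: 5.35
tcp_pos: [0.5774, -0.1821, 0.1726]
orientation: [0.736, 0.677, 0.002, 0.003]
wrist_force: [0.4, 0.1, -0.5]
finger_gap: 0.0846
gripper_force: 0.0
pos [ 577.4 -182.1  172.6] yaw 85.18 tilt [-0.0018  0.0067 -1.    ] F [ 0.4  0.1 -0.5] gap 0.08463009629039253 t 5.35 j [ 0.56  0.5  -0.41  1.75  0.24  0.94 -0.03]
shift [248.5   6.7   2.2] spin 0.237
```

View pics/p2.png

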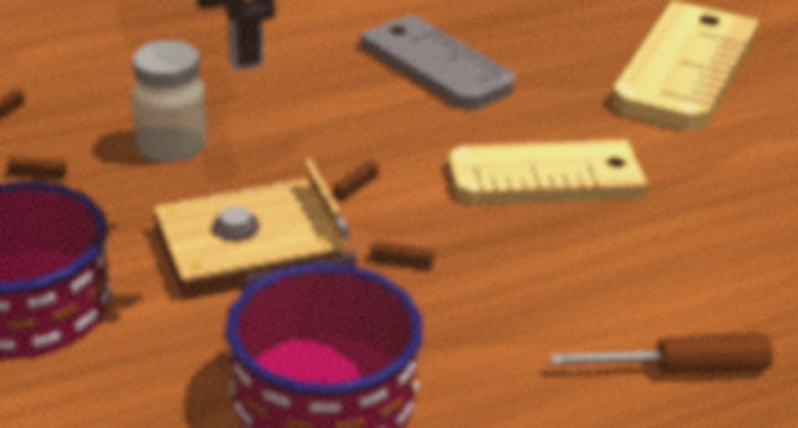

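The flap is up at (328,200) and leaning back over the roof, the button has come back up, and nothing else has moved. Next is the board.

```bash
python3 -m creep '[[[20,0,0],0],[[40,0,0],0],[[40,0,0],0],[[40,0,0],0],[[40,0,0],0],[[40,0,0],0],[[40,0,0],0],[[40,0,0],0],[[15,0,0],0.08],[[0,0,0],0.08],[[0,0,0],0.077],[[0,0,0],0]]'; python3 g.py 599.9 137 30 71.6
```

```text
time: 6.6
tcp_pos: [0.6007, 0.1321, 0.1667]
orientation: [0.811, 0.585, -0.001, -0.0]
wrist_force: [-0.5, 0.3, 0.7]
finger_gap: 0.0851
gripper_force: 0.0
pos [600.7 132.1 166.7] yaw 71.63 tilt [-0.0018 -0.0025 -1.    ] F [-0.5  0.3  0.7] gap 0.08508143327072959 t 6.6 j [ 0.03  0.52 -0.41  1.72  0.25  0.95 -0.79]
shift [  4.6  -2.  136.7] spin 0.0005
```

```bash
python3 -m creep '[[[5,-2,0],0],[[0,0,30],0],[[0,0,40],0],[[0,0,40],0],[[0,0,25],0],[[0,0,0],0],[[0,0,0],0]]'; python3 g.py 599.9 137 3 71.6
python3 - <<'E'
from h import *
C=cam('top');cv2.imwrite('pics/p3.png',cv2.resize(C[0][190:330,110:320,::-1],None,fx=3.8,fy=3.8,interpolation=cv2.INTER_CUBIC))
E
```

```text
time: 7.3
tcp_pos: [0.6014, 0.1379, 0.0333]
orientation: [0.811, 0.585, -0.0, -0.0]
wrist_force: [0.4, -0.0, 0.4]
finger_gap: 0.0852
gripper_force: 0.0
pos [601.4 137.9  33.3] yaw 71.65 tilt [ 1.e-04 -8.e-04 -1.e+00] F [ 0.4 -0.   0.4] gap 0.0852060034890307 t 7.3 j [-0.03  0.7  -0.34  1.78  0.34  0.72 -0.87]
shift [-1.4 -1.1 30.3] spin 0.0009
```

View pics/p3.png

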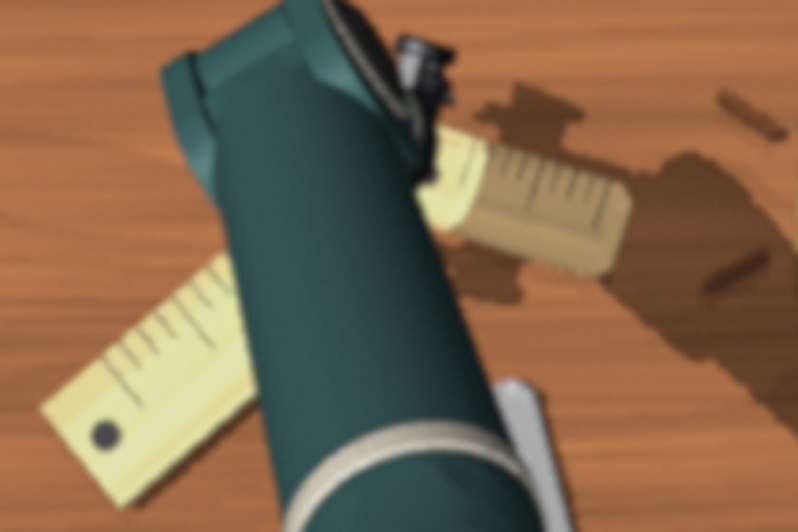

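The forearm covers most of the grasp from above. The visible nose end, with corners near (625,190) and (600,275), hasn't moved, so I'll continue down carefully.

```bash
python3 -m creep '[[[-1.4,-1.1,10],0],[[0,0,15],0],[[0,0,5],0],[[0,0,0],0],[[0,0,0],0]]'; python3 g.py 599.9 137 -3 71.6
```

```text
time: 7.85
tcp_pos: [0.6, 0.1367, 0.0031]
orientation: [0.811, 0.585, -0.0, -0.0]
wrist_force: [0.1, 1.1, -0.2]
finger_gap: 0.085
gripper_force: 0.0
pos [600.  136.7   3.1] yaw 71.61 tilt [-0.e+00 -2.e-04 -1.e+00] F [ 0.1  1.1 -0.2] gap 0.0850189530495379 t 7.85 j [-0.04  0.74 -0.32  1.79  0.36  0.66 -0.89]
shift [ 0.3 -0.2  6.1] spin 0.0002
```

```bash
python3 -m creep '[[[0,0,2],0],[[0,0,2],0],[[0,0,0],0],[[0,0,0],0]]' && python3 -m creep '[[[0,0,0],0],[[0,0,0],0],[[0,0,0],0],[[0,0,0],0],[[0,0,0],0],[[0,0,0],0]]' 55 25; python3 g.py
```

```text
time: 8.25
tcp_pos: [0.6, 0.1366, -0.0007]
orientation: [0.811, 0.585, 0.0, 0.0]
wrist_force: [-0.1, 0.4, 0.2]
finger_gap: 0.0849
gripper_force: 0.0
time: 8.85
tcp_pos: [0.6002, 0.1366, -0.0005]
orientation: [0.811, 0.585, 0.0, 0.0]
wrist_force: [0.3, 0.1, 3.3]
finger_gap: 0.0633
gripper_force: 28.0
pos [ 6.002e+02  1.366e+02 -5.000e-01] yaw 71.61 tilt [ 1.e-04  3.e-04 -1.e+00] F [0.3 0.1 3.3] gap 0.06328480400894447 t 8.85 j [-0.04  0.75 -0.32  1.79  0.36  0.66 -0.89]
```

```bash
python3 - <<'E'
from m import *
C=list(cam('top')); C[0]=cv2.imread('pics/top0.png')[:,:,::-1].copy()
g=C[0].astype(float)
# score: saturation-based separation; subpixel crossing along columns/rows
s=cv2.cvtColor(C[0],cv2.COLOR_RGB2GRAY).astype(float)
top=[];bot=[];back=[]
for x in range(328,368):
    col=s[:,x]; d=np.diff(col)
    for lo,hi,L,sg in((216,232,top,1),(254,272,bot,-1)):
        w=np.clip(sg*d[lo:hi],0,None)**2; L.append((x,(w*(np.arange(lo,hi)+.5)).sum()/w.sum()))
for y in range(230,258):
    d=np.diff(s[y]); w=np.clip(-d[364:382],0,None)**2; back.append(((w*(np.arange(364,382)+.5)).sum()/w.sum(),y))
for n,L in(('top',top),('bot',bot),('back',back)):
    P=ray(L,.022,C)[:,:2]*1000
    v=cv2.fitLine(P.astype(np.float32),cv2.DIST_HUBER,0,.01,.01).ravel(); print(n,v.round(3),'ang',np.degrees(np.arctan2(v[1],v[0])).round(2)%180)
# disc centre of steel button
hsv=cv2.cvtColor(C[0],cv2.COLOR_RGB2HSV); m=np.zeros(s.shape,np.uint8); m[233:254,341:362]=cv2.inRange(hsv,(0,0,140),(180,45,255))[233:254,341:362]
M=cv2.moments(m,True); print(M['m00'],ray([(M['m10']/M['m00'],M['m01']/M['m00'])],.034,C)*1000)
E
```

```text
top [ 7.60000e-02  9.97000e-01  6.21887e+02 -1.78389e+02] ang 85.62
bot [ 7.60000e-02  9.97000e-01  5.30695e+02 -1.70169e+02] ang 85.63
back [ 9.96000e-01 -9.00000e-02  5.72220e+02 -2.33628e+02] ang 174.86
73.0 [[ 575.28245058 -180.41797149   34.        ]]
```

```bash
python3 -m creep '[[[0,0,0],-0.04],[[0,0,0],-0.06],[[0,0,0],-0.06],[[0,0,0],-0.06],[[0,0,0],-0.025],[[-10,0,0],0],[[-20,0,0],0],[[-20,0,0],0],[[-20,0,0],0],[[-10,0,0],0],[[0,0,0],0],[[0,0,0],0]]'; python3 g.py 586.7 -37 -0.5 85.6
python3 - <<'E'
from h import *
C=cam('top');cv2.imwrite('pics/p4.png',cv2.resize(C[0][190:290,200:390,::-1],None,fx=4.2,fy=4.2,interpolation=cv2.INTER_CUBIC))
E
```

```text
time: 10.1
tcp_pos: [0.5942, 0.0543, -0.0005]
orientation: [0.734, 0.679, -0.001, 0.001]
wrist_force: [0.3, -2.1, 5.2]
finger_gap: 0.0635
gripper_force: 28.2
pos [ 5.942e+02  5.430e+01 -5.000e-01] yaw 85.5 tilt [-2.3e-03  3.0e-04 -1.0e+00] F [ 0.3 -2.1  5.2] gap 0.06348063361711515 t 10.1 j [ 0.14  0.74 -0.38  1.84  0.43  0.65 -0.58]
shift [-91.6  -0.3   0.2] spin -0.0017
```

View pics/p4.png

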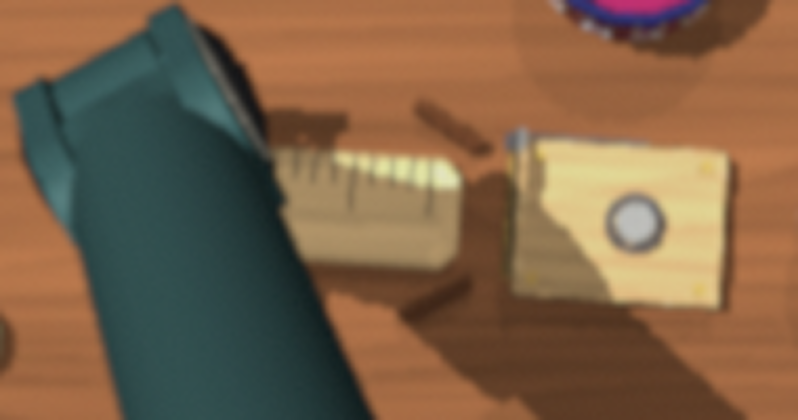

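The board is between the arm and the case with its nose near (462,214), its edges at about y=158 and y=270, and the mouth clear ahead with the flap up.

```bash
python3 - <<'E'
from m import *
C=cam('top'); s=cv2.cvtColor(C[0],cv2.COLOR_RGB2GRAY).astype(float)
T,B=[],[]
for x in range(280,304):
    d=np.diff(s[:,x])
    for lo,hi,L,sg in((222,232,T,1),(248,258,B,-1)):
        w=np.clip(sg*d[lo:hi],0,None)**2; L.append((x,(w*(np.arange(lo,hi)+.5)).sum()/w.sum()))
for L in(T,B):
    P=ray(L,.014,C)[:,:2]*1000; v=cv2.fitLine(P.astype(np.float32),cv2.DIST_HUBER,0,.01,.01).ravel()
    y=20; x=v[2]+v[0]/v[1]*(y-v[3]); print(v.round(3),'x at y=20',x.round(1),'case line',576.3+.0766*(y+174.3))
cr=lambda x,y:((x+.5)/4.2-.5+200,(y+.5)/4.2-.5+190)
print('nose',ray([cr(463,214)],.014,C)*1000)
E
```

```text
[ 9.20000e-02  9.96000e-01  6.19493e+02 -3.90170e+01] x at y=20 624.9 case line 591.1833799999999
[ 8.30000e-02  9.97000e-01  5.55181e+02 -2.91160e+01] x at y=20 559.3 case line 591.1833799999999
nose [[583.56595068 -80.89488297  14.        ]]
```

The board is within 1 mm of the case's centre line, so I'll insert it slowly.

```bash
python3 -m creep '[[[-6,0,0],0],[[-8,0,0],0],[[-8,0,0],0],[[-8,0,0],0],[[-8,0,0],0],[[-8,0,0],0],[[-2,0,0],0],[[0,0,0],0]]'; python3 g.py 586.7 -37 -0.5 85.6
```

```text
time: 11.0
tcp_pos: [0.5904, 0.0075, -0.0006]
orientation: [0.734, 0.679, -0.0, 0.0]
wrist_force: [0.9, 1.5, 5.7]
finger_gap: 0.063
gripper_force: 28.3
pos [590.4   7.5  -0.6] yaw 85.56 tilt [-6.e-04  4.e-04 -1.e+00] F [0.9 1.5 5.7] gap 0.06296645248012324 t 11.0 j [ 0.22  0.73 -0.38  1.85  0.44  0.64 -0.51]
shift [-44.6  -0.3  -0. ] spin -0.0007
```

```bash
python3 -m creep '[[[-6,0,0],0],[[-8,0,0],0],[[-8,0,0],0],[[-8,0,0],0],[[-8,0,0],0],[[-2,0,0],0],[[0,0,0],0],[[0,0,0],0]]'; python3 g.py 586.7 -37 -0.5 85.6
```

```text
time: 11.8
tcp_pos: [0.5873, -0.0325, -0.0005]
orientation: [0.734, 0.679, -0.0, 0.0]
wrist_force: [-0.4, -0.0, 5.2]
finger_gap: 0.064
gripper_force: 28.3
pos [ 5.873e+02 -3.250e+01 -5.000e-01] yaw 85.56 tilt [-9.e-04  3.e-04 -1.e+00] F [-0.4 -0.   5.2] gap 0.06396346820051128 t 11.8 j [ 0.29  0.73 -0.39  1.86  0.44  0.64 -0.44]
shift [-4.5 -0.3 -0. ] spin -0.0006
```

```bash
python3 -m creep '[[[0,0,0],0],[[0,0,0],0],[[0,0,0],0],[[0,0,0],0],[[0,0,-10],0],[[0,0,-25],0],[[0,0,-15],0],[[0,0,0],0],[[0,0,0],0]]' 85; python3 -m creep '[[[15,0,0],0],[[25,0,0],0],[[15,0,0],0],[[0,0,0],0],[[0,0,0],0],[[0,0,0],0],[[0,0,0],0],[[0,0,0],0]]' 0;python3 g.py 591.3 20 4 85.6
python3 - <<'E'
from h import *
S=cam('scene');cv2.imwrite('pics/p5.png',cv2.resize(S[0][170:320,200:480,::-1],None,fx=2.85,fy=2.85,interpolation=cv2.INTER_CUBIC))
E
```

```text
time: 12.7
tcp_pos: [0.5873, -0.0312, 0.0496]
orientation: [0.734, 0.68, 0.0, 0.0]
wrist_force: [0.4, -0.4, 0.4]
finger_gap: 0.0852
gripper_force: 0.0
time: 13.5
tcp_pos: [0.5914, 0.0229, 0.0492]
orientation: [0.734, 0.679, -0.0, 0.0]
wrist_force: [-0.2, -0.6, -0.1]
finger_gap: -0.0
gripper_force: 0.0
pos [591.4  22.9  49.2] yaw 85.56 tilt [-5.e-04 -1.e-04 -1.e+00] F [-0.2 -0.6 -0.1] gap -4.627836789526563e-06 t 13.5 j [ 0.23  0.66 -0.43  1.84  0.4   0.73 -0.5 ]
shift [-2.9  0.1 45.2] spin -0.0007
```

View pics/p5.png

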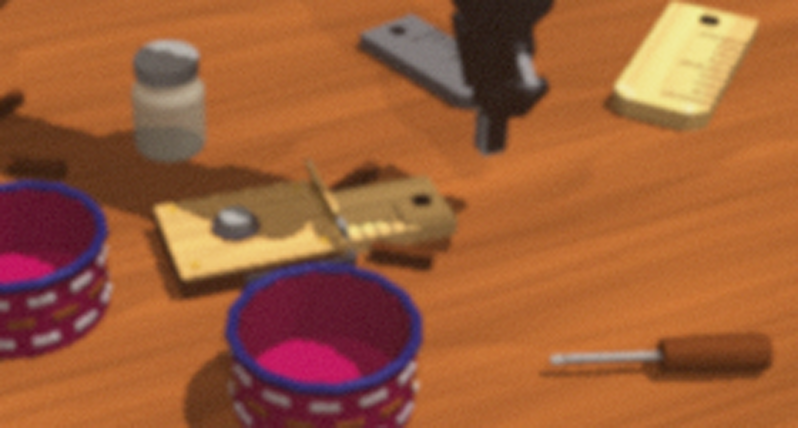

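The board is partly in the case with its rear end near (450,215). The flap is still up at (325,200), and the closed fingers are behind the board at (490,150). Now I'll lower and push.

```bash
python3 -m creep '[[[0,0,15],0],[[0,0,20],0],[[0,0,10],0],[[0,0,0],0],[[-10,0,0],0],[[-10,0,0],0],[[-10,0,0],0],[[-8,0,0],0],[[-8,0,0],0],[[-8,0,0],0],[[0,0,0],0]]'; python3 g.py 584.9 -61 4 85.6
```

```text
time: 14.65
tcp_pos: [0.5872, -0.032, 0.0043]
orientation: [0.734, 0.679, -0.0, 0.0]
wrist_force: [-0.2, -1.0, 0.8]
finger_gap: -0.0
gripper_force: 0.0
pos [587.2 -32.    4.3] yaw 85.52 tilt [-1.e-03 -1.e-04 -1.e+00] F [-0.2 -1.   0.8] gap -4.82197974660027e-06 t 14.65 j [ 0.3   0.72 -0.39  1.86  0.44  0.65 -0.44]
shift [-29.1  -0.    0.3] spin -0.0015
```

```bash
python3 -m creep '[[[-6,0,0],0],[[-6,0,0],0],[[-5,0,0],0],[[0,0,0],0]]'; python3 g.py 584.9 -61 4 85.6
```

```text
time: 15.05
tcp_pos: [0.5859, -0.0481, 0.0042]
orientation: [0.734, 0.679, -0.0, 0.0]
wrist_force: [-0.3, 0.8, -0.8]
finger_gap: 0.0001
gripper_force: 0.0
pos [585.9 -48.1   4.2] yaw 85.57 tilt [-7.e-04 -2.e-04 -1.e+00] F [-0.3  0.8 -0.8] gap 0.00011022461778942276 t 15.05 j [ 0.32  0.72 -0.4   1.86  0.44  0.65 -0.41]
shift [-12.9   0.    0.2] spin -0.0005
```

Now small steps, watching for the back stop in the force.

```bash
python3 -m creep '[[[-4,0,0],0],[[-3,0,0],0],[[-2,0,0],0],[[-1,0,0],0],[[0,0,0],0]]'; python3 -m creep '[[[-1,0,0],0],[[-1,0,0],0],[[0,0,0],0]]';python3 g.py 584.9 -61 4 85.6
```

```text
time: 15.55
tcp_pos: [0.5852, -0.0571, 0.0042]
orientation: [0.734, 0.68, -0.0, 0.0]
wrist_force: [0.6, -0.9, -0.1]
finger_gap: 0.0
gripper_force: 0.0
time: 15.85
tcp_pos: [0.5851, -0.059, 0.0042]
orientation: [0.734, 0.68, -0.0, 0.0]
wrist_force: [0.1, 0.4, 0.5]
finger_gap: 0.0002
gripper_force: 0.0
pos [585.1 -59.    4.2] yaw 85.64 tilt [-1.e-04 -1.e-04 -1.e+00] F [0.1 0.4 0.5] gap 0.00018156519448061929 t 15.85 j [ 0.34  0.72 -0.4   1.86  0.44  0.65 -0.4 ]
shift [-2.  -0.   0.2] spin 0.0007
```

```bash
python3 -m creep '[[[-1,0,0],0],[[-1,0,0],0],[[0,0,0],0]]'; python3 -m creep '[[[-1,0,0],0],[[-1,0,0],0],[[0,0,0],0]]'|grep -E 'pos|force';python3 g.py 584.9 -61 4 85.6
```

```text
time: 16.15
tcp_pos: [0.5851, -0.0603, 0.0043]
orientation: [0.733, 0.68, 0.0, -0.0]
wrist_force: [0.7, 2.2, -0.6]
finger_gap: 0.0001
gripper_force: 1.0
tcp_pos: [0.5855, -0.0605, 0.0045]
wrist_force: [1.3, 6.5, -0.4]
gripper_force: 3.1
pos [585.5 -60.5   4.5] yaw 85.73 tilt [ 0.0028  0.0014 -1.    ] F [ 1.3  6.5 -0.4] gap -3.034051727274651e-06 t 16.45 j [ 0.35  0.72 -0.4   1.86  0.44  0.64 -0.39]
shift [-0.6 -0.5  0.5] spin 0.0022
```

The board stopped where expected and the force is rising. One firm nudge, then back away and up.

```bash
python3 -m creep '[[[-1,0,0],0],[[-1,0,0],0],[[0,0,0],0]]'|grep -E 'pos|force'; python3 -m creep '[[[4,0,0],0],[[10,0,0],0],[[20,0,0],0],[[20,0,0],0],[[0,0,-20],0],[[0,0,-40],0],[[0,0,-40],0],[[30,0,-40],0],[[40,0,0],0],[[40,0,0],0],[[30,0,0],0],[[0,0,0],0]]'
python3 - <<'E'
from h import *
C=cam('top');S=cam('scene')
a=cv2.resize(C[0][120:330,200:480,::-1],(800,600))[:, :]; cv2.imwrite('pics/f1.png',cv2.resize(C[0][190:290,200:390,::-1],None,fx=4.2,fy=4.2,interpolation=cv2.INTER_CUBIC))
im=cv2.imread('pics/top0.png')[:,:,::-1]
d=cv2.absdiff(im,C[0]).max(2)
for n,b in dict(basket_a=(325,145,380,200),basket_b=(390,212,448,270),jar=(338,295,370,325),awl=(230,135,295,168)).items(): print(n,(d[b[1]:b[3],b[0]:b[2]]>40).sum())
E
```

```text
tcp_pos: [0.5857, -0.0606, 0.0047]
wrist_force: [1.4, 9.9, -1.1]
gripper_force: 4.8
time: 17.95
tcp_pos: [0.5986, 0.1346, 0.1448]
orientation: [0.731, 0.682, 0.001, -0.001]
wrist_force: [0.7, -0.4, 0.6]
finger_gap: 0.0001
gripper_force: 0.0
basket_a 0
basket_b 0
jar 545
awl 0
```

View pics/f1.png

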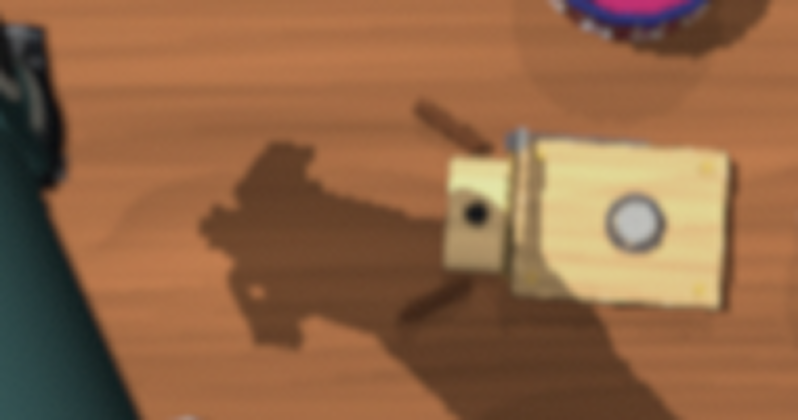

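The board's rear edge is at (446,213), about y = -71 mm, which matches fully home (-72). The flap is open over the roof at (525,200). The jar's pixel change is most likely the arm's shadow, since the scene view showed it in the same place. Handing in.

```bash
python3 -c "
from bench import r
print(r.sign_off())"
```

```text
the job is handed in; nothing more can be done
None
```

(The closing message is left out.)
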